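Dip the pastry brush in the mug

ROBOT

A 6-joint arm with a two-finger parallel gripper is mounted at the origin on a cart in front of the work surface, level with it; the furniture and walls round the work are solid. World frame = base frame: x ahead of the robot, y to its left, z up, the work surface at z = 0. Lengths are in m, angles in rad, forces in N, time in s.
With the tool pointing down it reaches from about 0.35 to 0.775 m from the base axis. Payload 5.5 kg.
Tool frame: the origin (TCP) lies at the very end of the fingers, on their centre line; the grasp point (between the pads) lies env.pinch_z behind it (env.pinch_z is the distance from the TCP to the grasp point, in m); z points along the fingers, y is the line along which they close (so a half turn about z gives the same grasp; the last joint's range is limited). The gripper opens to 85 mm and grips with 20 to 120 N. Pads are 22 mm wide; open, the fingers measure 114 mm over their backs; the gripper's body (76 mm by 85 mm) begins 54 mm behind the grasp point. The pads swing forward as they close: fully open they stand 13 mm farther back than shut.
Start: joints at [1.062, 0.313, 0.046, 1.304, 0, 1.431], TCP at [0.207, 0.536, 0.231] pointing down, gripper open.
Joint ranges: [-2.76, 2.76], [-0.86, 1.69], [-1.03, 1.26], [-2.2, 2.34], [-1.47, 1.5], [-3.14, 3.14]. Speed limits (rad/s): [2.57, 2.57, 3.14, 3.14, 3.14, 3.14].

INTERFACE

Orientations are given as a unit quaternion [w, x, y, z].
In Python, from workcell import env, eyes gives the robot as it stands.
- The arm moves only by the shell command python3 -m jog 'ROWS' [FORCE]. ROWS is JSON, one flat list of numbers, 7 for each row, row after row: the shift along the world's x, y, z as a fraction of full scale, then the turn, a rotation vector about the world's x, y, z as a fraction of full scale, then the opening, from -1 (shut) to 1 (fully open), so that 0 is half open. A call has 1 to 12 rows; each row is the pose to reach, as a shift and turn from the pose commanded when the call began, turning the shorter way round; what a row does not reach only later rows make up. Full scale, the value 1, is 20 cm for a shift and pi rad for a turn. A row lasts 1/12 s, in which the tool goes at most 41.7 mm and 7.16 degrees, less where a joint would pass 70% of its speed; a pose out of reach is approached as far as the arm can. A call with a number of a shift or a turn outside -1 to 1 is refused whole. A call with a gripper value outside its range is refused whole. The fingers move at their own pace and stop on an object; FORCE is the grip in N (left out, the last holds). Time passes only in rows, so rows that repeat a pose let the fingers close. It gives the time, the measured TCP pose, the force, the opening and the grip force at its end, in the units of the state.
- env.get_state(): the state, without advancing time (a new reading comes with each control period).
- eyes.read_camera(name): name is "side" or "top" or "wrist"; returns (picture, depth): 420x560x3 uint8, red, green, blue; 420x560 float32, m along the optical axis (not along the pixel's ray), 0 where there is no reading.
- eyes.calibration(name): a dict with "fx", "fy", "cx", "cy" (pixels), "R" (3x3) and "t" (3): a world point X has camera coordinates R X + t; the wrist camera has in their place "tool_from_camera" (4x4, takes a point from camera to tool coordinates, whose origin is the TCP and whose axes are the flange's). Camera axes: x right, y down, z forward; pixel columns grow to the right and rows downward; lengths in m; the calibration is good to about 2 mm. The wrist camera is an equidistant fisheye: a pixel r from the principal point sees the ray r / f radians off the axis. A picture is of the moment at which its call begins: read the wrist's pose just before it. calibration takes no time and is no camera call.
- env.hand_in(): hands the job in; it is judged then, once.
The state is a dict: "clock": time; "joint_pos": joint angles; "qvel": joint speeds; "tau": joint torques, N m; "tcp_pos": TCP position; "orientation": TCP orientation; "wrist_force": force on the tool from outside, world axes, zero at the start; "ft_torque": the same for the moment, N m; "finger_gap": finger opening in m; "grip_force": force on a finger pad.
Only numpy, scipy, OpenCV 4.12 (cv2) and the standard library are available. Lean on these libraries where they do the work, as an engineer would, in place of code of your own. Each camera call takes 0.05 s, during which the arm holds its last target. There are 200 camera calls.

TASK

Pick the pastry brush up off its wooden rest, dip its head down into the tall brown mug until the tip is close to the mug's bottom, hold it there for a moment, and lift it clear of the mug again. Then lay the brush back on the rest as it was, head in the shallow dish and handle in the fork, and let go. Keep hold of the brush meanwhile, do not press hard on the mug, and leave the mug and the other things standing where they are.

Things in the scene. Friction and masses are not known exactly. Their poses are not given: they have to be found in the camera images.
- brush: pastry brush, 200 mm long, 0.07 kg, lying sloped about 25 degrees on its rest, head low and toward the robot, handle end high and away from it. Origin mid-length on its long axis; x points from the head to the handle end, z is square to its flat side. Head (white bristles, stiff, x -100 to -54 mm) 34 mm wide in y and 12 mm thick in z; steel ferrule x -57 to -23 mm, 30 x 13 mm; wooden handle x -25 to +100 mm, 16 mm wide in y, 14 mm thick in z. It balances near x = 0 to 10 mm
- brush_tip (a point): middle of the end of the brush's head (x = -100 mm in the brush)
- brush_grip (a point): point on the axis of the handle (x = +25 mm in the brush, 125 mm from the tip), free on both sides when the brush is on the rest: a good place to grip, across the 16 mm width
- brush_fork (a point): point on the axis of the handle (x = +80 mm in the brush) that lies above the fork of the rest when the brush is on it
- rest: pale wooden brush rest, fixed to the worktop, 210 x 70 mm on plan. Origin under its middle on the worktop, x from the dish (end nearer the robot) to the fork, z up. Dish: x -110 to -24 mm, 70 mm wide, floor 5 mm and rim 18 mm above the worktop, walls 5 mm. Fork: an upright 10 mm thick at x = +72 mm, 52 mm wide, its notch 77 mm high at the bottom, about 24 mm wide there and 38 mm at the top of the prongs (98 mm high). Between dish and fork only a flat strip 6 mm high
- rest_dish (a point): centre of the floor of the rest's dish, 5 mm above the worktop; axes as the rest
- rest_fork (a point): bottom of the fork's notch, in its middle; axes as the rest
- mug: tall brown stoneware mug, 89 mm high, loose, upright and open, about 0.36 kg; the dark surface seen part-way down inside it is looks only, nothing solid lies above the true bottom; 98 mm outer and about 84 mm inner diameter at the mouth; its handle sticks out to -y of its frame. Origin on the worktop under the middle of mug and handle together; the round cup's axis is at y = +17 mm
- mug_floor (a point): centre of the mug's inner bottom, 4 mm above the worktop; axes as the mug
- mug_mouth (a point): centre of the mug's mouth, level with the rim, 89 mm above the worktop; axes as the mug
- shaker: salt shaker with grey cap, 37 mm diameter, 69 mm high, loose bystander standing between rest and mug; origin under its middle
- low_bowl: low white bowl, 114 mm wide, 51 mm high, loose bystander at the right; origin under its middle
- honey: glass jar with red lid, 57 mm wide, 85 mm high, loose bystander behind; origin under its middle
Mind the look-alikes: they are no part of the job. Leave any blue look-alike of the mug alone.

How it is judged:
By the outcome, as a careful person would: the job done as asked, in the order asked, and still so for the second after the job is handed in, with the robot touching nothing.
It also fails if it takes over 51 s, if anything falls off the work surface, if the arm or the gripper's body presses on something with over 40 N, if the wrist force passes 120 N, or if a joint passes its speed limit or range.

## Working session

There is one attempt and no reset: what is moved stays moved. The work goes in short steps, Python scripts to look and compute and a shell command to move; the robot and the scene stay as the last step left them, time stands still between calls to the robot, and variables do not carry over. Pictures are saved under pics/ and viewed, at most 10 in all, crops included, and the job is handed in when it is done.

```bash
ls; mkdir -p pics; cat > h.py <<'E'
import numpy as np,cv2
from workcell import env,eyes
def cloud(name):
    p,d=eyes.read_camera(name);c=eyes.calibration(name)
    v,u=np.mgrid[0:420,0:560]
    P=np.stack([(u-c['cx'])/c['fx']*d,(v-c['cy'])/c['fy']*d,d],-1)
    W=(P-np.array(c['t']))@np.array(c['R'])
    W[d==0]=np.nan
    return p,d,W
E
python3 - <<'E'
from h import *
s=env.get_state();print(s,env.pinch_z)
for n in('top','side'):
    p,d,W=cloud(n);np.savez('pics/'+n+'0.npz',p=p,W=W);cv2.imwrite('pics/'+n+'0.png',p[...,::-1])
    print({k:np.round(v,3).tolist() for k,v in eyes.calibration(n).items()},(d>0).mean())
E
```

```text
pics
{'clock': 0.0, 'joint_pos': array([1.06241645e+00, 3.13966917e-01, 4.49477649e-02, 1.30359881e+00,
       3.53024238e-05, 1.43119598e+00]), 'qvel': array([-0.00101661, -0.00059762,  0.00098685,  0.00264681, -0.00026924,
       -0.001579  ]), 'tau': array([ 8.54040508e-06, -4.80628324e+01,  2.98531848e+01,  1.95132243e-02,
       -3.89711513e-04, -1.29163112e-05]), 'tcp_pos': array([0.20701592, 0.53587944, 0.23041516]), 'orientation': array([-3.06692456e-04,  1.83346616e-01,  9.83047908e-01, -8.57809011e-04]), 'wrist_force': array([ 0.12297623, -0.16907567, -0.12996406]), 'ft_torque': array([0.0334406 , 0.00484653, 0.01794832]), 'grip_force': 0.0, 'finger_gap': 0.0856558324757145} 0.0187
{'fx': 383.627, 'fy': 383.627, 'cx': 279.544, 'cy': 207.419, 'R': [[-0.008, -1.0, 0.003], [-0.986, 0.007, -0.166], [0.166, -0.004, -0.986]], 't': [-0.09, 0.53, 0.865]} 0.9960119047619047
{'fx': 407.047, 'fy': 407.047, 'cx': 272.956, 'cy': 210.381, 'R': [[-0.927, -0.376, -0.001], [-0.18, 0.446, -0.877], [0.33, -0.812, -0.481]], 't': [0.452, 0.22, 0.98]} 0.995969387755102
```

View pics/top0.png

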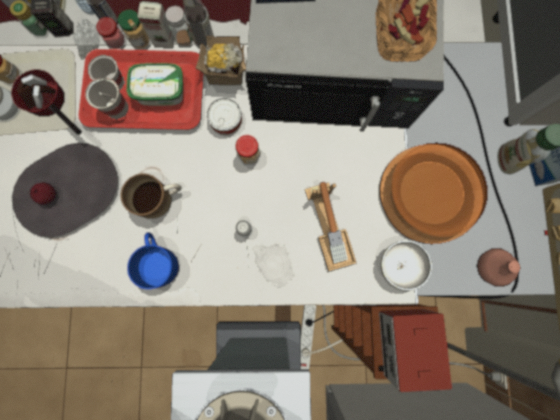

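View pics/side0.png

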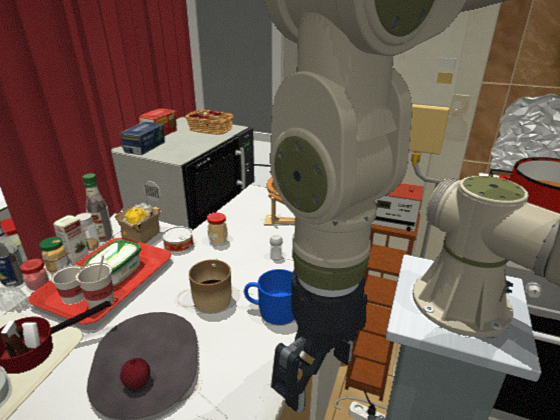

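The top view shows the brush with its head at (337,248) and handle end at (323,187), lying on the rest. The brown mug is at (148,195) with its handle pointing right to (178,190). Possible confusions:
- Blue mug at (153,265): the look-alike, leave it alone.
- White and red cups at (104,70) and (104,96): on the tray, not the mug.
- Spatula or pan handle at (65,120): not the brush.

The shaker is at (243,230), the honey at (247,149) and the low bowl at (404,266).

```bash
python3 - <<'E'
from h import *
z=np.load('pics/top0.npz');p=z['p'];W=z['W']
def box(n,u0,u1,v0,v1,zl,zh):
    w=W[v0:v1,u0:u1].reshape(-1,3);m=(w[:,2]>zl)&(w[:,2]<zh);w=w[m]
    print(n,len(w),'min',w.min(0).round(3),'max',w.max(0).round(3),'mean',w.mean(0).round(3));return w
w=box('mugrim',115,190,165,225,.08,.1)
box('shaker',230,258,215,245,.05,.09)
w=box('honey',230,265,130,168,.07,.1)
box('blue',125,182,230,292,.07,.11)
box('bowl',375,435,240,295,.04,.06)
print('table',np.nanmedian(W[240:280,200:225,2]))
# mug rim circle without handle
c=W[165:225,115:176].reshape(-1,3);c=c[(c[:,2]>.083)&(c[:,2]<.1)]
A=np.c_[2*c[:,:2],np.ones(len(c))];s=np.linalg.lstsq(A,(c[:,:2]**2).sum(1),rcond=None)[0];print('rimfit',s[:2],np.sqrt(s[2]+s[0]**2+s[1]**2))
im=cv2.resize(p[175:280,290:370],None,fx=7,fy=5.6,interpolation=cv2.INTER_CUBIC)
cv2.imwrite('pics/crop1.png',cv2.resize(p[175:280,290:370],(457,600),interpolation=cv2.INTER_CUBIC)[...,::-1])
for v in range(180,275,5): print(v,[ (u,*np.round(W[v,u]*1000).astype(int)) for u in range(312,352,5)])
E
```

```text
mugrim 329 min [0.506 0.155 0.08 ] max [0.604 0.268 0.093] mean [0.557 0.22  0.087]
shaker 192 min [ 0.463 -0.025  0.052] max [0.498 0.009 0.072] mean [ 0.479 -0.009  0.065]
honey 429 min [ 0.643 -0.044  0.074] max [0.694 0.01  0.091] mean [ 0.668 -0.018  0.085]
blue 513 min [0.344 0.145 0.07 ] max [0.465 0.243 0.095] mean [0.398 0.199 0.083]
bowl 385 min [ 0.337 -0.442  0.04 ] max [ 0.449 -0.327  0.056] mean [ 0.392 -0.388  0.049]
table 0.00035598988638247764
rimfit [0.55504013 0.21813047] 0.0472907015633329
180 [(312, np.int64(606), np.int64(-176), np.int64(0)), (317, np.int64(605), np.int64(-189), np.int64(2)), (322, np.int64(605), np.int64(-201), np.int64(1)), (327, np.int64(606), np.int64(-214), np.int64(-1)), (332, np.int64(605), np.int64(-227), np.int64(1)), (337, np.int64(605), np.int64(-239), np.int64(0)), (342, np.int64(605), np.int64(-252), np.int64(-1)), (347, np.int64(605), np.int64(-264), np.int64(2))]
185 [(312, np.int64(592), np.int64(-176), np.int64(2)), (317, np.int64(592), np.int64(-188), np.int64(3)), (322, np.int64(570), np.int64(-189), np.int64(100)), (327, np.i
[... 6628 characters left out ...]
int64(-196), np.int64(1)), (327, np.int64(393), np.int64(-206), np.int64(19)), (332, np.int64(393), np.int64(-219), np.int64(8)), (337, np.int64(393), np.int64(-231), np.int64(7)), (342, np.int64(393), np.int64(-241), np.int64(21)), (347, np.int64(393), np.int64(-253), np.int64(20))]
270 [(312, np.int64(382), np.int64(-171), np.int64(2)), (317, np.int64(382), np.int64(-183), np.int64(1)), (322, np.int64(382), np.int64(-196), np.int64(-3)), (327, np.int64(382), np.int64(-208), np.int64(2)), (332, np.int64(382), np.int64(-220), np.int64(1)), (337, np.int64(381), np.int64(-232), np.int64(1)), (342, np.int64(381), np.int64(-244), np.int64(-1)), (347, np.int64(381), np.int64(-257), np.int64(-2))]
```

View pics/crop1.png

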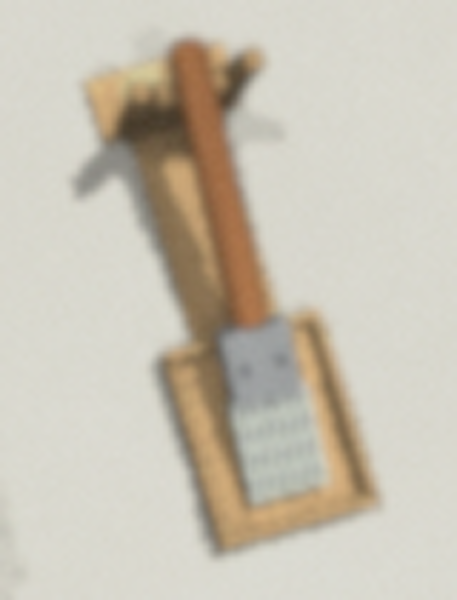

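The crop confirms the choice: wooden handle in the fork at the top, ferrule and white bristles in the dish.

```bash
python3 - <<'E'
from h import *
z=np.load('pics/top0.npz');p=z['p'];W=z['W']
hsv=cv2.cvtColor(p,cv2.COLOR_RGB2HSV).astype(int)
S=np.zeros(p.shape[:2],bool);S[180:275,300:360]=1
hd=S&(hsv[...,0]<14)&(hsv[...,1]>140)&(W[...,2]>.05)
w=W[hd];m=np.median(w,0);w=w[np.abs((w-m)[:,1]-0.23*(w-m)[:,0])<.02]
m=w.mean(0);U,s,V=np.linalg.svd(w-m);d=V[0]*np.sign(V[0][0]);print('handle',len(w),m,d,'yaw',np.degrees(np.arctan2(d[1],d[0])),'slope',np.degrees(np.arcsin(d[2])))
t=(w-m)@d;print('end',np.percentile(t,[0,1,99,100]), m+d*t.max(), m+d*t.min())
# wide head/ferrule: grey
hw=S&(hsv[...,1]<60)&(W[...,2]>.02);h=W[hw];h=h[(h[:,0]<.49)];r=h-m;t=r@d;lat=r@np.array([-d[1],d[0],0])/np.hypot(*d[:2])
k=np.abs(lat)<.03;print('head t',np.percentile(t[k],[0,1,99,100]),'lat',np.percentile(lat[k],[1,50,99]),'tip',m+d*t[k].min())
n=np.cross(d,[-d[1],d[0],0]);n/=np.linalg.norm(n);print('n',n)
tend=((w-m)@d).max()
for name,x in(('from end',tend-.1),('from head',t[k].min()+.1)):
    o=m-n*.007+d*x;print(name,'origin',o,'grip',o+.025*d,'tip',o-.1*d)
e=env.get_state()
from scipy.spatial.transform import Rotation as R
q=e['orientation'];print(R.from_quat(np.r_[q[1:],q[0]]).as_matrix().round(3))
E
```

```text
handle 129 [ 0.52446723 -0.20420875  0.07626301] [0.87512135 0.24920202 0.41480233] yaw 15.894982371131855 slope 24.506868884703152
end [-0.05632606 -0.05551761  0.05302355  0.05374629] [ 0.57150176 -0.19081506  0.09855709] [ 0.47517509 -0.21824531  0.05289883]
head t [-0.13659267 -0.13409225 -0.06362072 -0.06219735] lat [-0.01635743  0.00023069  0.01675984] tip [ 0.40493207 -0.23824791  0.01960405]
n [-0.39894249 -0.11360399  0.90991155]
from end origin [ 0.48678222 -0.21494004  0.05070748] grip [ 0.50866025 -0.20870999  0.06107754] tip [ 0.39927008 -0.23986024  0.00922725]
from head origin [ 0.4952368  -0.21253248  0.0547149 ] grip [ 0.51711484 -0.20630243  0.06508496] tip [ 0.40772467 -0.23745269  0.01323467]
[[-0.933  0.36  -0.001]
 [ 0.36   0.933 -0.001]
 [ 0.    -0.002 -1.   ]]
```

```bash
python3 -m jog '[0.38,-0.93,0,0,0,0.051,0, 0.38,-0.93,0,0,0,0.051,0, 0.38,-0.93,0,0,0,0.051,0, 0.38,-0.93,0,0,0,0.051,0, 0.38,-0.93,0,0,0,0.051,0, 0.38,-0.93,0,0,0,0.051,0]' 60
python3 -m jog '[0.38,-0.93,0,0,0,0.051,0, 0.38,-0.93,0,0,0,0.051,0, 0.38,-0.93,0,0,0,0.051,0, 0.38,-0.93,0,0,0,0.051,0, 0.38,-0.93,0,0,0,0.051,0, 0.38,-0.93,0,0,0,0.051,0]'
python3 -m jog '[0.38,-0.93,0,0,0,0.051,0, 0.38,-0.93,0,0,0,0.051,0, 0.38,-0.93,0,0,0,0.051,0, 0.38,-0.93,0,0,0,0.051,0, 0.38,-0.93,0,0,0,0.051,0, 0.38,-0.93,0,0,0,0.051,0]'
python3 -m jog '[0.38,-0.93,-0.1,0,0,0.051,0, 0.38,-0.93,-0.1,0,0,0.051,0, 0.38,-0.93,-0.2,0,0,0.051,0, 0.38,-0.93,-0.3,0,0,0.051,0, 0.38,-0.93,-0.3,0,0,0.051,0, 0.38,-0.93,-0.3,0,0,0.051,0, 0.38,-0.93,-0.3,0,0,0.051,0]'
python3 - <<'E'
from h import *
e=env.get_state();print(e['joint_pos'].round(3),e['tcp_pos'],e['orientation'])
p,d=eyes.read_camera('wrist');cv2.imwrite('pics/w1.png',p[...,::-1]);np.savez('pics/w1.npz',p=p,d=d,t=e['tcp_pos'],q=e['orientation'])
print({k:np.round(v,3).tolist() for k,v in eyes.calibration('wrist').items()})
E
```

```text
clock: 0.6
tcp_pos: [0.2842, 0.3455, 0.231]
orientation: [-0.0, 0.107, 0.994, -0.001]
wrist_force: [-0.2, 0.2, -0.5]
finger_gap: 0.0429
grip_force: 0.0
clock: 1.1
tcp_pos: [0.3619, 0.1589, 0.2312]
orientation: [0.001, 0.029, 1.0, -0.001]
wrist_force: [0.1, 0.1, -0.2]
finger_gap: 0.0427
grip_force: 0.0
clock: 1.6
tcp_pos: [0.4383, -0.027, 0.231]
orientation: [0.001, -0.053, 0.999, -0.001]
wrist_force: [0.1, 0.2, 0.7]
finger_gap: 0.0425
grip_force: 0.0
clock: 2.18
tcp_pos: [0.511, -0.2086, 0.1686]
orientation: [-0.002, -0.134, 0.991, 0.001]
wrist_force: [-0.9, 0.6, -0.4]
finger_gap: 0.0425
grip_force: 0.0
[-0.533  0.298 -0.13   1.147  0.    -0.802] [ 0.51103548 -0.20855351  0.16858412] [-0.00163941 -0.13428423  0.99094049  0.00141832]
{'fx': 325.192, 'fy': 325.192, 'cx': 279.645, 'cy': 210.135, 'tool_from_camera': [[-0.001, -0.957, -0.292, 0.074], [1.0, -0.001, -0.0, -0.0], [-0.0, -0.292, 0.957, -0.142], [0.0, 0.0, 0.0, 1.0]]}
```

View pics/w1.png

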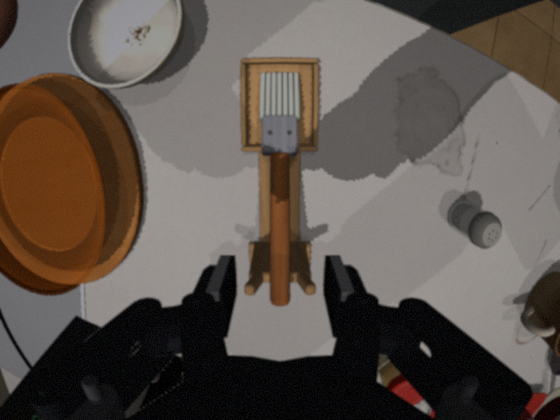

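The wrist view shows the brush centred between the fingers: handle at column 280 running from (280,155) to (280,300), head in the dish at (280,90).

```bash
cat >> h.py <<'E'
from scipy.spatial.transform import Rotation as Ro
def wcloud(p=None):
    e=env.get_state();p,d=eyes.read_camera('wrist');return (p,)+wc(d,e['tcp_pos'],e['orientation'])
def wc(d,t,q):
    c=eyes.calibration('wrist');v,u=np.mgrid[0:420,0:560]
    x=(u-c['cx'])/c['fx'];y=(v-c['cy'])/c['fy'];r=np.hypot(x,y)+1e-9
    k=np.tan(r)/r;P=np.stack([x*k*d,y*k*d,d],-1);P[d==0]=np.nan
    T=np.array(c['tool_from_camera']);P=P@T[:3,:3].T+T[:3,3]
    return P,P@Ro.from_quat(np.r_[q[1:],q[0]]).as_matrix().T+t
E
python3 - <<'E'
from h import *
z=np.load('pics/w1.npz');p=z['p'];P,W=wc(z['d'],z['t'],z['q'])
hsv=cv2.cvtColor(p,cv2.COLOR_RGB2HSV).astype(int)
S=np.zeros(p.shape[:2],bool);S[150:305,266:296]=1
w=W[S&(hsv[...,0]<14)&(hsv[...,1]>130)&(W[...,2]>.04)];m=np.median(w,0);w=w[np.abs(w-m)[:,1]<.05]
m=w.mean(0);d=np.linalg.svd(w-m)[2][0];d*=np.sign(d[0]);print(len(w),m,d,'yaw',np.degrees(np.arctan2(d[1],d[0])),'slope',np.degrees(np.arcsin(d[2])))
n=np.cross(d,[-d[1],d[0],0]);n/=np.linalg.norm(n)
t=(w-m)@d;o=m-.0065*n+d*(t.max()-.1);print('t',t.min(),t.max(),'o',o,'grip',o+.025*d,'tip',o-.1*d)
# head tip
S=np.zeros(p.shape[:2],bool);S[60:112,260:300]=1
h=W[S&(hsv[...,1]<60)&(W[...,2]>.012)];t=(h-m)@d;print('head',t.min(),'o from head',m-.0065*n+d*(t.min()+.1))
print('tool yaw',Ro.from_quat(np.r_[z['q'][1:],z['q'][0]]).as_matrix()[:,1])
# fork, dish via light wood
S=np.zeros(p.shape[:2],bool);S[50:160,235:325]=1
f=W[S&(hsv[...,1]>70)&(W[...,2]>.012)&(W[...,2]<.024)][:,:2].astype(np.float32);print('dish',cv2.minAreaRect(f))
S=np.zeros(p.shape[:2],bool);S[235:300,240:320]=1
f=W[S&(W[...,2]>.085)&(W[...,2]<.101)&(np.abs((W-m)@np.array([-d[1],d[0],0]))>.011)];
print('fork',len(f),f.mean(0),f.min(0),f.max(0))
E
```

```text
2612 [ 0.52512546 -0.20497583  0.0739781 ] [0.87869905 0.2410425  0.41205156] yaw 15.339888123152418 slope 24.333775773635118
t -0.06360123672677369 0.05687999462789729 o [ 0.48981887 -0.21466104  0.05028789] grip [ 0.51178634 -0.20863498  0.06058918] tip [ 0.40194896 -0.23876529  0.00908274]
head -0.1410170098366429 o from head [ 0.49166677 -0.21415413  0.05115443]
tool yaw [-0.26613071  0.96393147  0.00325124]
dish ((0.4301351308822632, -0.23105522990226746), (0.08509422093629837, 0.06975757330656052), 15.569036483764648)
fork 416 [ 0.56204799 -0.19519118  0.09287118] [ 0.55236568 -0.22130105  0.08500126] [ 0.57439768 -0.16748776  0.09803449]
```

```bash
python3 -m jog '[0,0,-0.16,0,0,0,0, 0,0,-0.32,0,0,0,0, 0,0,-0.46,0,0,0,0, 0,0,-0.57,0,0,0,0, 0,0,-0.64,0,0,0,0, 0,0,-0.64,0,0,0,0, 0,0,-0.64,0,0,0,0]'
python3 -m jog '[0,0,0,0,0,0,-1, 0,0,0,0,0,0,-1, 0,0,0,0,0,0,-1, 0,0,0,0,0,0,-1, 0,0,0,0,0,0,-1, 0,0,0,0,0,0,-1, 0,0,0,0,0,0,-1, 0,0,0,0,0,0,-1]' 70
```

```text
clock: 2.82
tcp_pos: [0.511, -0.2057, 0.044]
orientation: [-0.0, -0.137, 0.991, 0.0]
wrist_force: [0.1, 0.2, -0.0]
finger_gap: 0.0422
grip_force: 0.0
clock: 3.48
tcp_pos: [0.5126, -0.2079, 0.0453]
orientation: [0.002, -0.136, 0.991, -0.001]
wrist_force: [0.9, 2.6, 6.8]
finger_gap: 0.0152
grip_force: 68.9
```

```bash
python3 -m jog '[0,0,0.05,0,0,0,-1, 0,0,0.12,0,0,0,-1, 0,0,0.22,0,0,0,-1, 0,0,0.34,0,0,0,-1, 0,0,0.46,0,0,0,-1, 0,0,0.58,0,0,0,-1, 0,0,0.7,0,0,0,-1, 0,0,0.8,0,0,0,-1, 0,0,0.8,0,0,0,-1, 0,0,0.8,0,0,0,-1]'
python3 - <<'E'
from h import *
e=env.get_state();print(e['joint_pos'].round(3),e['tcp_pos'],e['orientation'],e['finger_gap'],e['grip_force'])
p,P,W=wcloud();np.savez('pics/w2.npz',p=p,P=P,W=W);cv2.imwrite('pics/w2.png',p[...,::-1])
hsv=cv2.cvtColor(p,cv2.COLOR_RGB2HSV).astype(int)
# tool-frame fit of brush
R=np.zeros(p.shape[:2],bool);R[:,262:298]=1
k=R&(np.abs(P[...,1])<.012)&(W[...,2]>.12)&(hsv[...,0]<14)&(hsv[...,1]>130)
w=P[k];m=w.mean(0);d=np.linalg.svd(w-m)[2][0];d*=-np.sign(d[0]);t=(w-m)@d;print(len(w),m,d,t.min(),t.max())
h=P[(np.abs(P[...,1])<.02)&(W[...,2]>.1)&(np.abs((P-m)@np.cross(d,[0,1,0]))<.02)];t=(h-m)@d;print('t range',np.percentile(t,[0,.5,99.5,100]))
E
```

```text
clock: 4.32
tcp_pos: [0.512, -0.2082, 0.2051]
orientation: [0.001, -0.136, 0.991, -0.001]
wrist_force: [-0.2, 0.8, -1.8]
finger_gap: 0.0147
grip_force: 68.3
[-0.531  0.276 -0.069  1.222 -0.    -0.803] [ 0.51202011 -0.20819793  0.205078  ] [ 0.00131395 -0.13551147  0.99077435 -0.00105226] 0.014718445615827375 68.27919602394104
5167 [ 0.00971257 -0.00047579 -0.01972411] [-0.88051213 -0.00093096 -0.47402269] -0.040252246593109046 0.03888018665621216
t range [-0.11722609 -0.11526538  0.03729653  0.03904642]
```

View pics/w2.png

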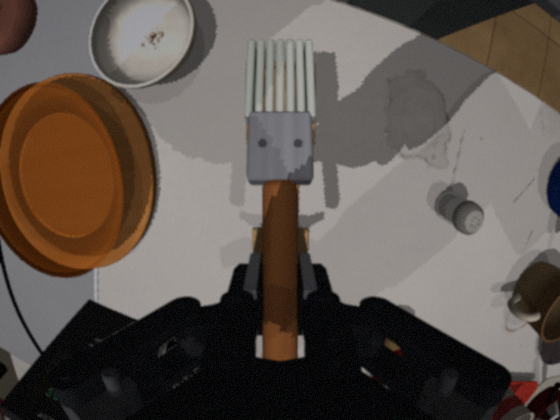

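The brush is held between the pads: head at (280,75), ferrule at (280,147), centred. In the grip it slopes about 28°, against 24.5° on the rest. Next I carry and tilt it.

```bash
python3 -m jog '[0.01,0.05,0.1,0.008,-0.029,0,-1, 0.03,0.15,0.18,0.016,-0.058,0,-1, 0.06,0.28,0.25,0.024,-0.087,0,-1, 0.09,0.42,0.25,0.032,-0.116,0,-1, 0.12,0.56,0.25,0.04,-0.146,0,-1, 0.15,0.7,0.25,0.048,-0.175,0,-1, 0.18,0.83,0.25,0.056,-0.204,0,-1, 0.2,0.92,0.25,0.0643,-0.233,0,-1, 0.21,0.95,0.25,0.0643,-0.233,0,-1, 0.21,0.95,0.25,0.0643,-0.233,0,-1]'
python3 -m jog '[0.02,0.1,0,0,0,0,-1, 0.05,0.25,0,0,0,0,-1, 0.08,0.42,0,0,0,0,-1, 0.12,0.6,0,0,0,0,-1, 0.15,0.78,0,0,0,0,-1, 0.18,0.94,0,0,0,0,-1, 0.2,1,0,0,0,0,-1, 0.2,1,0,0,0,0,-1]'
python3 -m jog '[0.005,0.12,-0.025,0,0,0,-1, 0.01,0.24,-0.025,0,0,0,-1, 0.01,0.24,-0.025,0,0,0,-1, 0.01,0.24,-0.025,0,0,0,-1]'
python3 - <<'E'
from h import *
e=env.get_state();print(e['joint_pos'].round(3),e['tcp_pos'],e['orientation'],e['finger_gap'],e['grip_force'])
p,P,W=wcloud();np.savez('pics/w3.npz',p=p,P=P,W=W);cv2.imwrite('pics/w3.png',p[...,::-1])
hsv=cv2.cvtColor(p,cv2.COLOR_RGB2HSV).astype(int)
R=np.zeros(p.shape[:2],bool);R[:,262:298]=1
k=R&(np.abs(P[...,1])<.012)&(P[...,2]<.04)&(hsv[...,0]<14)&(hsv[...,1]>130)
w=P[k];m=w.mean(0);d=np.linalg.svd(w-m)[2][0];d*=-np.sign(d[0]);print(len(w),m,d)
h=P[(np.abs(P[...,1])<.02)&(np.abs((P-m)@np.cross(d,[0,1,0]))<.012)];t=(h-m)@d;t0=np.percentile(t,.5);print('t range',t0)
n=np.array([-d[2],0,d[0]]);tip=m+d*t0-.006*n
q=e['orientation'];M=Ro.from_quat(np.r_[q[1:],q[0]]).as_matrix();print('tip tool',tip,'tip world',M@tip+e['tcp_pos'],'axis world',M@d)
p,d,W=cloud('top');np.savez('pics/t3.npz',p=p,W=W);cv2.imwrite('pics/t3.png',cv2.resize(p[120:300,60:300],(800,600))[...,::-1])
E
```

```text
clock: 5.2
tcp_pos: [0.5503, -0.0158, 0.2495]
orientation: [0.364, -0.126, 0.921, 0.051]
wrist_force: [0.0, -0.4, 0.1]
finger_gap: 0.0146
grip_force: 68.4
clock: 5.87
tcp_pos: [0.5964, 0.185, 0.2555]
orientation: [0.368, -0.128, 0.92, 0.049]
wrist_force: [0.1, -0.3, -0.9]
finger_gap: 0.0146
grip_force: 68.6
clock: 6.2
tcp_pos: [0.597, 0.2304, 0.2492]
orientation: [0.367, -0.126, 0.92, 0.049]
wrist_force: [0.2, -0.8, -1.0]
finger_gap: 0.015
grip_force: 68.8
[ 0.231 -0.078 -0.667  0.224  0.026 -0.032] [0.59702306 0.23037492 0.24920952] [ 0.36720565 -0.12644747  0.92022099  0.04862485] 0.014988617346996668 68.76960039138794
5878 [ 0.01012638 -0.00061517 -0.01918028] [-0.90427663 -0.00653288 -0.42689705]
t range -0.11514776971149779
tip tool [0.11169043 0.00013708 0.03540162] tip world [0.54247796 0.21495868 0.14666579] axis world [0.34999175 0.09401009 0.93202354]
```

View pics/w3.png

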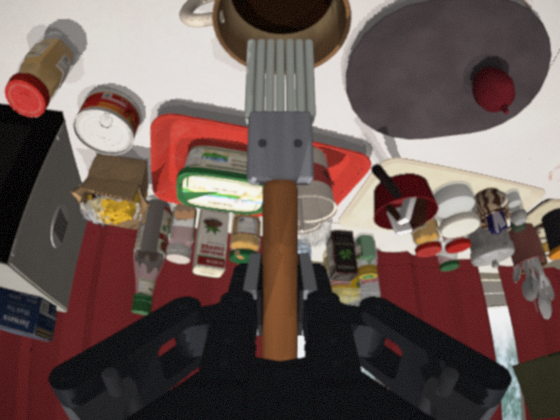

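The wrist view shows the mug mouth at (283,25) straight ahead of the head at (280,80), with the brush still straight in the grip. I'll go down.

```bash
python3 -m jog '[0,0,-0.05,0,0,0,-1, 0,0,-0.12,0,0,0,-1, 0,0,-0.19,0,0,0,-1, 0,0,-0.26,0,0,0,-1, 0,0,-0.33,0,0,0,-1, 0,0,-0.4,0,0,0,-1, 0,0,-0.44,0,0,0,-1, 0,0,-0.46,0,0,0,-1, 0,0,-0.46,0,0,0,-1, 0,0,-0.46,0,0,0,-1]'
python3 - <<'E'
from h import *
e=env.get_state();print(e['tcp_pos'],e['wrist_force'])
a=np.load('pics/t3.npz');p,d,W=cloud('top')
for w in(a['W'],W):
    c=w[165:225,115:176].reshape(-1,3);c=c[(c[:,2]>.083)&(c[:,2]<.1)&(np.abs(np.hypot(c[:,0]-.555,c[:,1]-.2185)-.046)<.008)];A=np.c_[2*c[:,:2],np.ones(len(c))];s=np.linalg.lstsq(A,(c[:,:2]**2).sum(1),rcond=None)[0];print(len(c),s[:2])
p,P,W=wcloud();
c=W[(W[...,2]>.082)&(W[...,2]<.095)&(np.abs(np.hypot(W[...,0]-.555,W[...,1]-.2185)-.046)<.008)];A=np.c_[2*c[:,:2],np.ones(len(c))];s=np.linalg.lstsq(A,(c[:,:2]**2).sum(1),rcond=None)[0];print('wrist',len(c),s[:2])
E
```

```text
clock: 7.13
tcp_pos: [0.596, 0.2299, 0.157]
orientation: [0.368, -0.126, 0.92, 0.049]
wrist_force: [0.9, 0.6, -0.7]
finger_gap: 0.0146
grip_force: 68.8
[0.59597198 0.22990996 0.1569571 ] [ 0.8940403   0.61485179 -0.70453816]
222 [0.55481141 0.21853609]
124 [0.55490412 0.21861863]
wrist 4667 [0.55430633 0.21864933]
```

```bash
python3 -m jog '[0,0,-0.05,0,0,0,-1, 0,0,-0.1,0,0,0,-1, 0,0,-0.15,0,0,0,-1, 0,0,-0.19,0,0,0,-1, 0,0,-0.205,0,0,0,-1, 0,0,-0.205,0,0,0,-1, 0,0,-0.205,0,0,0,-1]'
python3 -m jog '[0,0,0,0,0,0,-1, 0,0,0,0,0,0,-1, 0,0,0,0,0,0,-1, 0,0,0,0,0,0,-1, 0,0,0,0,0,0,-1, 0,0,0,0,0,0,-1, 0,0,0,0,0,0,-1, 0,0,0,0,0,0,-1, 0,0,0,0,0,0,-1, 0,0,0,0,0,0,-1, 0,0,0,0,0,0,-1, 0,0,0,0,0,0,-1]'
```

```text
clock: 7.82
tcp_pos: [0.5958, 0.2305, 0.1161]
orientation: [0.368, -0.126, 0.92, 0.049]
wrist_force: [0.1, -0.4, -0.1]
finger_gap: 0.0147
grip_force: 68.8
clock: 8.82
tcp_pos: [0.5953, 0.2304, 0.1153]
orientation: [0.367, -0.126, 0.92, 0.049]
wrist_force: [-0.2, -0.7, -1.1]
finger_gap: 0.0145
grip_force: 68.8
```

```bash
python3 -m jog '[0,0,-0.01,0,0,0,-1, 0,0,-0.015,0,0,0,-1, 0,0,-0.015,0,0,0,-1, 0,0,-0.015,0,0,0,-1, 0,0,-0.015,0,0,0,-1, 0,0,-0.015,0,0,0,-1, 0,0,-0.015,0,0,0,-1, 0,0,-0.015,0,0,0,-1, 0,0,-0.015,0,0,0,-1, 0,0,-0.015,0,0,0,-1]'
python3 -m jog '[0,0,0.05,0,0,0,-1, 0,0,0.12,0,0,0,-1, 0,0,0.2,0,0,0,-1, 0,0,0.28,0,0,0,-1, 0,0,0.36,0,0,0,-1, 0,0,0.44,0,0,0,-1, 0,0,0.52,0,0,0,-1, 0,0,0.6,0,0,0,-1, 0,0,0.66,0,0,0,-1, 0,0,0.705,0,0,0,-1, 0,0,0.705,0,0,0,-1, 0,0,0.705,0,0,0,-1]'
```

```text
clock: 9.65
tcp_pos: [0.5954, 0.2304, 0.1124]
orientation: [0.367, -0.126, 0.92, 0.049]
wrist_force: [0.2, 1.1, -1.1]
finger_gap: 0.0149
grip_force: 68.8
clock: 10.65
tcp_pos: [0.5955, 0.2304, 0.2539]
orientation: [0.368, -0.126, 0.92, 0.049]
wrist_force: [0.1, -1.3, -1.9]
finger_gap: 0.0146
grip_force: 68.8
```

```bash
python3 -m jog '[-0.02,-0.1,0,0,0,0,-1, -0.05,-0.25,0,0,0,0,-1, -0.08,-0.42,0,0,0,0,-1, -0.12,-0.6,0,0,0,0,-1, -0.15,-0.78,0,0,0,0,-1, -0.18,-0.94,0,0,0,0,-1, -0.2,-1,0,0,0,0,-1, -0.2,-1,0,0,0,0,-1]'
python3 -m jog '[-0.01,-0.1,0,-0.008,0.029,0,-1, -0.03,-0.22,0,-0.016,0.058,0,-1, -0.06,-0.35,0,-0.024,0.087,0,-1, -0.09,-0.48,0,-0.032,0.116,0,-1, -0.12,-0.6,0,-0.04,0.146,0,-1, -0.15,-0.74,0,-0.048,0.175,0,-1, -0.18,-0.86,0,-0.056,0.204,0,-1, -0.2,-0.96,0,-0.0643,0.233,0,-1, -0.22,-1,0,-0.0643,0.233,0,-1, -0.22,-1,0,-0.0643,0.233,0,-1]'
python3 -m jog '[0,-0.1,-0.1,0,0,0,-1, 0,-0.19,-0.2,0,0,0,-1, 0,-0.19,-0.25,0,0,0,-1, 0,-0.19,-0.25,0,0,0,-1, 0,-0.19,-0.25,0,0,0,-1, 0,-0.19,-0.25,0,0,0,-1]'
python3 - <<'E'
from h import *
e=env.get_state();print(e['joint_pos'].round(3),e['tcp_pos'],e['orientation'],e['finger_gap'],e['grip_force'])
q=e['orientation'];M=Ro.from_quat(np.r_[q[1:],q[0]]).as_matrix()
for i in range(2):
    p,P,W=wcloud();hsv=cv2.cvtColor(p,cv2.COLOR_RGB2HSV).astype(int)
    R=np.zeros(p.shape[:2],bool);R[:,262:298]=1
    k=R&(np.abs(P[...,1])<.012)&(P[...,2]<.04)&(hsv[...,0]<14)&(hsv[...,1]>130)
    w=P[k];m=w.mean(0);d=np.linalg.svd(w-m)[2][0];d*=-np.sign(d[0])
    h=P[(np.abs(P[...,1])<.02)&(np.abs((P-m)@np.cross(d,[0,1,0]))<.012)];t=(h-m)@d;t0=np.percentile(t,.5)
    n=np.array([-d[2],0,d[0]]);tip=m+d*t0-.006*n
    print(len(w),d,'tip tool',tip,'world',M@tip+e['tcp_pos'],M@d)
cv2.imwrite('pics/w4.png',p[...,::-1])
E
```

```text
clock: 11.32
tcp_pos: [0.5544, 0.0274, 0.2517]
orientation: [0.366, -0.124, 0.921, 0.049]
wrist_force: [0.4, -0.4, -0.5]
finger_gap: 0.0144
grip_force: 68.8
clock: 12.15
tcp_pos: [0.512, -0.1701, 0.2508]
orientation: [-0.001, -0.136, 0.991, 0.001]
wrist_force: [0.0, 0.5, -0.6]
finger_gap: 0.0144
grip_force: 68.8
clock: 12.65
tcp_pos: [0.5114, -0.2065, 0.2046]
orientation: [0.001, -0.136, 0.991, -0.0]
wrist_force: [-0.5, -0.6, -0.6]
finger_gap: 0.0148
grip_force: 68.8
[-5.300e-01  2.750e-01 -7.200e-02  1.222e+00  1.000e-03 -8.030e-01] [ 0.51139436 -0.20649446  0.20464712] [ 9.64231766e-04 -1.36103046e-01  9.90694180e-01 -2.70138386e-04] 0.014801297862290865 68.7788736820221
5176 [-0.88484272  0.00503805 -0.46586262] tip tool [ 0.10888145 -0.00113527  0.0394434 ] world [ 0.40693137 -0.23696087  0.16500469] [0.84977643 0.24359712 0.46748311]
5219 [-0.88658324  0.00306203 -0.46255896] tip tool [ 0.10906031 -0.00087826  0.03910876] world [ 0.40668917 -0.23676152  0.16533879] [0.8519919  0.24216278 0.46418423]
```

View pics/w4.png

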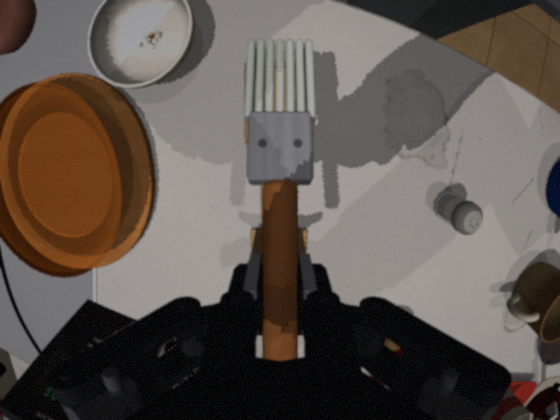

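The view matches the one before the dip (head at (280,75)), so the brush hasn't slipped. I'll level it by about 3° and lower it onto the rest.

```bash
python3 -m jog '[0,0,-0.06,-0.005,0.018,0,-1, 0,0,-0.14,-0.005,0.018,0,-1, 0,0,-0.24,-0.005,0.018,0,-1, 0,0,-0.34,-0.005,0.018,0,-1, 0,0,-0.44,-0.005,0.018,0,-1, 0,0,-0.54,-0.005,0.018,0,-1, 0,0,-0.63,-0.005,0.018,0,-1, 0,0,-0.69,-0.005,0.018,0,-1, 0,0,-0.72,-0.005,0.018,0,-1, 0,0,-0.72,-0.005,0.018,0,-1, 0,0,-0.72,-0.005,0.018,0,-1]'
python3 -m jog '[0,0,-0.015,0,0,0,-1, 0,0,-0.03,0,0,0,-1, 0,0,-0.045,0,0,0,-1, 0,0,-0.055,0,0,0,-1, 0,0,-0.055,0,0,0,-1, 0,0,-0.055,0,0,0,-1]'
```

```text
clock: 13.67
tcp_pos: [0.5119, -0.2076, 0.0601]
orientation: [-0.029, -0.136, 0.99, -0.004]
wrist_force: [0.2, -0.5, -0.1]
finger_gap: 0.0146
grip_force: 68.8
clock: 14.17
tcp_pos: [0.5115, -0.2077, 0.0486]
orientation: [-0.029, -0.136, 0.99, -0.004]
wrist_force: [1.3, 0.4, 0.3]
finger_gap: 0.0144
grip_force: 69.1
```

```bash
python3 -m jog '[0,0,-0.007,0,0,0,-1, 0,0,-0.012,0,0,0,-1, 0,0,-0.012,0,0,0,-1, 0,0,-0.012,0,0,0,-1]'
python3 - <<'E'
from h import *
p,d,W=cloud('top');cv2.imwrite('pics/t5.png',cv2.resize(p[170:280,285:375],(490,600),interpolation=cv2.INTER_CUBIC)[...,::-1])
p,P,W=wcloud()
R=np.zeros(p.shape[:2],bool);R[:,262:298]=1;hsv=cv2.cvtColor(p,cv2.COLOR_RGB2HSV).astype(int)
k=R&(np.abs(P[...,1])<.012)&(P[...,2]<.04)&(hsv[...,0]<14)&(hsv[...,1]>130)
w=W[k];m=w.mean(0);d=np.linalg.svd(w-m)[2][0];d*=np.sign(d[0]);n=np.cross(d,[-d[1],d[0],0]);n/=np.linalg.norm(n)
h=W[40:185,245:317].reshape(-1,3);h=h[(np.abs((h-m)@n)<.008)];t=np.percentile((h-m)@d,.5);print(d,'tip',m+d*t-.006*n)
E
```

```text
clock: 14.5
tcp_pos: [0.5118, -0.2078, 0.0474]
orientation: [-0.028, -0.136, 0.99, -0.004]
wrist_force: [-3.2, 1.6, 10.1]
finger_gap: 0.0148
grip_force: 70.5
[0.86534695 0.24285175 0.43840356] tip [ 0.39466317 -0.2412717   0.0056412 ]
```

```bash
python3 -m jog '[0,0,0.005,0,0,0,-1, 0,0,0.005,0,0,0,-1, 0,0,0.005,0,0,0,-0.5, 0,0,0.005,0,0,0,-0.5, 0,0,0.005,0,0,0,-0.2, 0,0,0.005,0,0,0,0, 0,0,0.005,0,0,0,0, 0,0,0.005,0,0,0,0, 0,0,0.005,0,0,0,0]' 20
python3 -m jog '[0,0,0.04,0,0,0,0, 0,0,0.1,0,0,0,0, 0,0,0.2,0,0,0,0, 0,0,0.35,0,0,0,0, 0,0,0.5,0,0,0,0, 0,0,0.65,0,0,0,0, 0,0,0.65,0,0,0,0, 0,0,0.65,0,0,0,0]'
python3 - <<'E'
from h import *
p,P,W=wcloud();cv2.imwrite('pics/w6.png',p[...,::-1])
hsv=cv2.cvtColor(p,cv2.COLOR_RGB2HSV).astype(int)
S=np.zeros(p.shape[:2],bool);S[130:320,255:305]=1
w=W[S&(hsv[...,0]<14)&(hsv[...,1]>130)&(W[...,2]>.04)];m=np.median(w,0);w=w[np.abs(w-m)[:,1]<.05]
m=w.mean(0);d=np.linalg.svd(w-m)[2][0];d*=np.sign(d[0]);n=np.cross(d,[-d[1],d[0],0]);n/=np.linalg.norm(n);t=(w-m)@d
o=m-.0065*n+d*(t.max()-.1);print(d,'yaw',np.degrees(np.arctan2(d[1],d[0])),'slope',np.degrees(np.arcsin(d[2])),'o',o,'tip',o-.1*d)
E
```

```text
clock: 15.35
tcp_pos: [0.5113, -0.2076, 0.0468]
orientation: [-0.029, -0.136, 0.99, -0.004]
wrist_force: [0.2, -0.2, 0.4]
finger_gap: 0.0426
grip_force: 0.0
clock: 16.02
tcp_pos: [0.5127, -0.2084, 0.1797]
orientation: [-0.027, -0.136, 0.99, -0.005]
wrist_force: [-0.6, -0.2, -0.5]
finger_gap: 0.0428
grip_force: 0.0
[0.87959781 0.24256814 0.40922901] yaw 15.417347108945398 slope 24.156411581285656 o [ 0.48930648 -0.21448584  0.05025842] tip [ 0.4013467  -0.23874265  0.00933552]
```

View pics/w6.png

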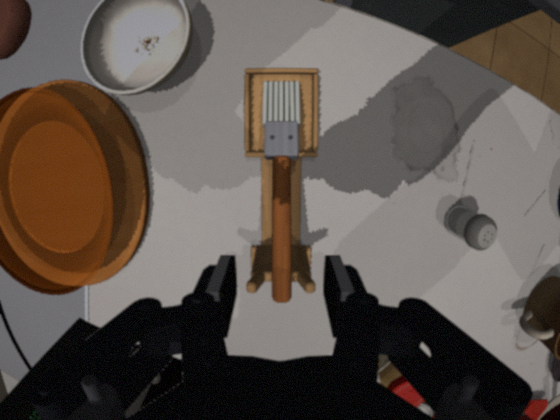

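The brush is back within about 1 mm of its first pose, head in the dish at (282,110) and handle in the fork at (280,270). The robot is clear, so I'll hand in.

```bash
python3 -c "
from workcell import env
print(env.hand_in())"
```

```text
the job is handed in; nothing more can be done
None
```

I dipped the brush to about 6 mm above the mug's bottom by my estimate, held it about 2 s, lifted it clear and laid it back on the rest within about 1 mm of where it was; I handed in at about 16 s with the arm clear, and no verdict was shown.

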